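Set out the glaze jars in mirror order for a left-handed painter

ROBOT

A 7-joint arm with a two-finger parallel gripper is mounted at the origin on the work surface. World frame = base frame: x ahead of the robot, y to its left, z up, the work surface at z = 0. Lengths are in m, angles in rad, forces in N, time in s.
With the tool pointing down it reaches from about 0.4 to 0.9 m from the base axis. Payload 5.5 kg.
Tool frame: the origin (TCP) lies at the very end of the fingers, on their centre line; the grasp point (between the pads) lies 19 mm behind it (manip.hold_point_z is the z of the grasp point in the tool frame, in m); z points along the fingers, y is the line along which they close (so a half turn about z gives the same grasp; the last joint's range is limited). The gripper opens to 92 mm and grips with 3 to 60 N. Pads are 19 mm wide; open, the fingers measure 130 mm over their backs; the gripper's body (75 mm by 190 mm) begins 47 mm behind the grasp point.
Start: joints at [1.418, 0.501, -0.427, 1.55, 0.221, 1.138, -0.21], TCP at [0.263, -0.595, 0.227] pointing down, gripper open.
Joint ranges: [-2.88, 2.88], [-0.31, 2.03], [-1.54, 1.56], [0.2, 2.42], [-1.41, 4.55], [0.19, 2.02], [-2.57, 2.57]. Speed limits (rad/s): [2.57, 2.57, 3.14, 3.14, 3.14, 3.14, 3.14].

INTERFACE

Orientations are given as a unit quaternion [w, x, y, z].
In Python, from workcell import manip gives the robot as it stands. The module is installed in compiled form; this text tells all that it offers.
- The arm moves only by the tool play_rows, never from a script. Its argument "steps" is a list of rows, each a list of 3 entries, a list of its own where there are three numbers: the shift along the tool's x, y, z in m, then the turn, a rotation vector about the tool's x, y, z in degrees, then the closure, from -1 (fully open) to 1 (shut). A call has 1 to 5 rows; each row shifts and turns the commanded pose from where the row before left it, along the tool's axes as they then stand; what a row does not reach is not made up. A row lasts 1/12 s, in which the tool goes at most 41.7 mm and 7.16 degrees, less where a joint would pass 70% of its speed; a pose out of reach is approached as far as the arm can. A call with a gripper value outside its range is refused whole. The fingers move at their own pace and stop on an object; the grip force is fixed at half the most. Time passes only in rows, so rows that do not move let the fingers close. It gives the time, the measured TCP pose, the force, the opening and the grip force at its end, in the units of the state.
- manip.sense(): the state, without advancing time (a new reading comes with each control period).
- manip.get_image(name): name is "side" or "top"; returns (picture, depth): 384x512x3 uint8, red, green, blue; 384x512 float32, m along the optical axis (not along the pixel's ray), 0 where there is no reading.
- manip.camera_info(name): a dict with "fx", "fy", "cx", "cy" (pixels), "T" (4x4, takes a point from camera to world coordinates). Camera axes: x right, y down, z forward; pixel columns grow to the right and rows downward; lengths in m; the calibration is good to about 2 mm. A picture is of the moment at which its call begins. camera_info takes no time and is no camera call.
- manip.hand_in(): hands the job in; it is judged then, once.
Trained networks look in the newest picture that a camera, given by its name, has taken for a name from the list of things; names that differ only in an ending like _2 or _b are one class to them, and where a whole thing is asked for, a point or a joint stands for the part that bears it (a point fixed in the world has none). Each returns a list of dicts, best first, with "confidence" (0 to 1); they miss things now and then, are a little off and sometimes report something else, mostly with a low value. They report only what shows in the picture. A call takes as long as a camera call. They do not tell look-alikes from the thing itself.
- manip.look_for(label, camera): "box" ([left, top, right, bottom] in pixels, round what is visible of it).
- manip.trace(label, camera): "mask" (384x512 bool, what is visible of it) and "box" ([left, top, right, bottom] in pixels, round what is visible of it).
- manip.pinpoint(label, camera): "at" ([column, row] in pixels: a listed point, or the origin of a listed thing).
The state is a dict: "time_s": time; "joints": joint angles; "joint_velocities": joint speeds; "joint_torque": joint torques, N m; "ee_pos": TCP position; "eef_rot": TCP orientation; "ft_force": force on the tool from outside, world axes, zero at the start; "ft_torque": the same for the moment, N m; "finger_gap": opening from 0.0 (shut) to 1.0 (fully open); "grasp_force": force on a finger pad.
Only numpy, scipy, OpenCV 4.12 (cv2) and the standard library are available. Lean on these libraries where they do the work, as an engineer would, in place of code of your own. Each camera call takes 0.05 s, during which the arm holds its last target. There are 200 camera calls.

TASK

The four glaze jars stand on colour tiles on the plywood test rack; a left-handed painter wants them the other way round. Move every jar into its own bay of the dark wooden paint rack in the reverse order, so that the jar on the leftmost tile ends in the rightmost bay, the next one in the bay beside it, and so on (left and right as the robot sees the two rows). Keep the jars upright, set them down on the floor of the bays rather than dropping them, and leave the brush mug where it is.

Things in the scene. Friction and masses are not known exactly. Their poses are not given: they have to be found in the camera images.
- blue_jar: closed white ceramic jar with a blue lid and a blue band low on its body; upright cylinder, 52 mm diameter up to 54 mm, then the lid (40 mm diameter) up to the flat top at 70 mm; 0.18 to 0.31 kg, loose. Origin: centre of its underside, z up. It starts upright on the blue tile, at most 6 mm off its centre, any yaw.
- yellow_jar: closed white ceramic jar with a yellow lid and a yellow band low on its body; upright cylinder, 52 mm diameter up to 54 mm, then the lid (40 mm diameter) up to the flat top at 70 mm; 0.18 to 0.31 kg, loose. Origin: centre of its underside, z up. It starts upright on the yellow tile, at most 6 mm off its centre, any yaw.
- green_jar: closed white ceramic jar with a green lid and a green band low on its body; upright cylinder, 52 mm diameter up to 54 mm, then the lid (40 mm diameter) up to the flat top at 70 mm; 0.18 to 0.31 kg, loose. Origin: centre of its underside, z up. It starts upright on the green tile, at most 6 mm off its centre, any yaw.
- black_jar: closed white ceramic jar with a black lid and a black band low on its body; upright cylinder, 52 mm diameter up to 54 mm, then the lid (40 mm diameter) up to the flat top at 70 mm; 0.18 to 0.31 kg, loose. Origin: centre of its underside, z up. It starts upright on the black tile, at most 6 mm off its centre, any yaw.
- blue_tile: blue square tile, 78 x 78 x 8 mm, fixed on the plywood test rack; its top is 18 mm above the table. Origin: centre of its underside; y axis along the row (to the robot's left), x across it. The four tiles lie in one row, 90 mm centre to centre, in an order that changes; the rack's end cheeks are 24 mm high.
- yellow_tile: yellow square tile, 78 x 78 x 8 mm, fixed on the plywood test rack; its top is 18 mm above the table. Origin: centre of its underside; y axis along the row (to the robot's left), x across it. The four tiles lie in one row, 90 mm centre to centre, in an order that changes; the rack's end cheeks are 24 mm high.
- green_tile: green square tile, 78 x 78 x 8 mm, fixed on the plywood test rack; its top is 18 mm above the table. Origin: centre of its underside; y axis along the row (to the robot's left), x across it. The four tiles lie in one row, 90 mm centre to centre, in an order that changes; the rack's end cheeks are 24 mm high.
- black_tile: black square tile, 78 x 78 x 8 mm, fixed on the plywood test rack; its top is 18 mm above the table. Origin: centre of its underside; y axis along the row (to the robot's left), x across it. The four tiles lie in one row, 90 mm centre to centre, in an order that changes; the rack's end cheeks are 24 mm high.
- paint_rack: dark wooden rack, fixed, 96 mm (x, across) by 380 mm (y, along the row, to the robot's left). Origin: centre of its underside, on the table. Four empty bays centred at x = 0, y = +135, +45, -45, -135 mm; each 76 x 76 mm inside, floor 8 mm and walls 20 mm above the table. Roughly parallel to the test rack, either one nearer the robot; each turned at most 0.12 rad from the robot's left-right line.
- brush_mug: bystander: white and blue ceramic mug with brushes in it, 80 mm diameter, 85 mm high (brushes to about 195 mm), loose, off to the left of the racks. Origin: centre of its underside.
Not all that is in view belongs to the job. Leave any pink or red look-alike of the black_jar alone.

How it is judged:
By the outcome, as a careful person would: the job done as asked, in the order asked, and still so for the second after the job is handed in, with the robot touching nothing.
It also fails if it takes over 96 s, if anything falls off the work surface, if the arm or the gripper's body presses on something with over 40 N, if the wrist force passes 120 N, or if a joint passes its speed limit or range.

## Working session

There is one attempt and no reset: what is moved stays moved. The work goes in short steps, Python scripts to look and compute and a tool call to move; the robot and the scene stay as the last step left them, time stands still between calls to the robot, and variables do not carry over. Pictures are saved under pics/ and viewed, at most 14 in all, crops included, and the job is handed in when it is done.

Besides the shell and the picture viewer there is one more tool, called after "Call:" by a JSON object that holds its "fn" and its "kwargs", one argument or row to a line. play_rows: Moves the arm, as the interface text tells. Its arguments: {"type":"object","properties":{"steps":{"type":"array"}},"required":["steps"]}

```bash
mkdir -p pics; cat > h.py <<'E'
import numpy as np, cv2
from workcell import manip
def world(cam,d,m):
    c=manip.camera_info(cam); v,u=np.nonzero(m&(d>0)); z=d[v,u]
    p=np.stack([(u-c["cx"])/c["fx"]*z,(v-c["cy"])/c["fy"]*z,z,np.ones_like(z)])
    return (c["T"]@p)[:3].T
E
python3 - <<'E'
from h import *
s=manip.sense(); print({k:np.round(v,3) for k,v in s.items()}, manip.hold_point_z)
for c in("top","side"):
    im,d=manip.get_image(c); cv2.imwrite(f"pics/{c}0.png",im[:,:,::-1]); np.save(f"{c}_d.npy",d);
    print(c,np.round(manip.camera_info(c)["T"],3).tolist())
    if c=="top":
        for n in["blue_jar","yellow_jar","green_jar","black_jar","blue_tile","yellow_tile","green_tile","black_tile","paint_rack","brush_mug"]:
            for r in manip.trace(n,c)[:3]:
                p=world(c,d,r["mask"]); 
                if len(p)<5: continue
                zt=np.percentile(p[:,2],95); q=p[p[:,2]>zt-.008]
                print(n,round(r["confidence"],2),np.round(r["box"]),"top z",zt.round(3),"ctr",((q.max(0)+q.min(0))/2)[:2].round(3),"mean",q.mean(0)[:2].round(3), "rect",[np.round(x,3) for x in cv2.minAreaRect(p[:,:2].astype(np.float32))])
E
```

```text
{'time_s': np.float64(0.0), 'joints': array([ 1.418,  0.502, -0.427,  1.551,  0.221,  1.138, -0.21 ]), 'joint_velocities': array([ 0.002, -0.   , -0.   ,  0.001, -0.001, -0.001, -0.003]), 'joint_torque': array([ 0.0000e+00, -5.6660e+01, -5.8150e+00, -2.7911e+01, -6.8000e-02,
        3.1000e-02,  0.0000e+00]), 'ee_pos': array([ 0.262, -0.594,  0.226]), 'eef_rot': array([-0.001,  0.978,  0.206, -0.   ]), 'ft_force': array([ 0.706,  0.123, -0.375]), 'ft_torque': array([-0.036, -0.032,  0.005]), 'grasp_force': np.float64(0.0), 'finger_gap': np.float64(0.999)} -0.0188
top [[0.012, -0.992, 0.127, 0.338], [-1.0, -0.008, 0.028, 0.085], [-0.027, -0.127, -0.992, 1.21], [0.0, 0.0, 0.0, 1.0]]
blue_jar 0.86 [320. 186. 344. 203.] top z 0.09 ctr [ 0.467 -0.076] mean [ 0.467 -0.075] rect [array([ 0.465, -0.079]), array([0.058, 0.047]), np.float64(88.928)]
yellow_jar 0.79 [286. 188. 306. 208.] top z 0.091 ctr [0.455 0.015] mean [0.455 0.014] rect [array([0.457, 0.011]), array([0.05 , 0.059]), np.float64(46.71)]
green_jar 0.79 [352. 184. 377. 204.] top z 0.09 ctr [ 0.472 -0.16 ] mean [ 0.473 -0.16 ] r
[... 926 characters left out ...]
3 -0.074] mean [ 0.455 -0.066] rect [array([ 0.465, -0.074]), array([0.078, 0.075]), np.float64(6.752)]
black_tile 0.96 [240. 189. 276. 224.] top z 0.022 ctr [0.443 0.105] mean [0.441 0.102] rect [array([0.444, 0.105]), array([0.08 , 0.079]), np.float64(6.538)]
paint_rack 0.44 [246. 192. 268. 218.] top z 0.09 ctr [0.442 0.107] mean [0.442 0.107] rect [array([0.442, 0.107]), array([0.05 , 0.051]), np.float64(72.725)]
brush_mug 0.75 [125. 161. 164. 195.] top z 0.139 ctr [0.498 0.386] mean [0.5   0.383] rect [array([0.503, 0.39 ]), array([0.1  , 0.078]), np.float64(76.111)]
side [[-0.999, -0.039, 0.032, 0.46], [-0.048, 0.568, -0.822, 0.936], [0.014, -0.822, -0.569, 0.633], [0.0, 0.0, 0.0, 1.0]]
```

View pics/top0.png

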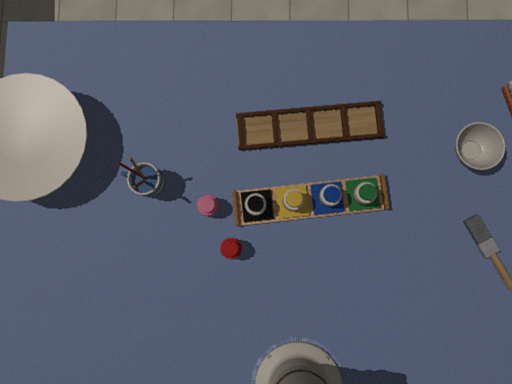

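View pics/side0.png

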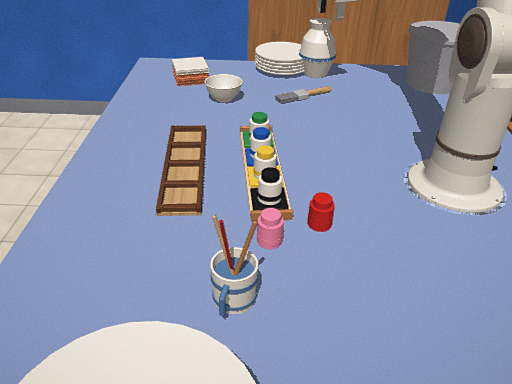

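The top view shows the jars left to right as black (255,204), yellow (292,200), blue (330,196) and green (366,193). The empty paint rack lies beyond them at (238–384, 102–149). The red and pink look-alikes and the mug are on the left. So green goes in the leftmost bay, then blue, yellow and black to the rightmost.

```bash
cat > meas.py <<'E'
from h import *
d=np.load("top_d.npy"); im=cv2.imread("pics/top0.png")
m=np.zeros(d.shape,bool); m[90:165,225:400]=True
p=world("top",d,m); c=im[m&(d>0)].astype(int)
q=p[(p[:,2]>.004)&(p[:,2]<.035)&(c[:,0]<c[:,2]+15)&(p[:,0]>.55)]
print(len(q)); (cx,cy),wh,a=cv2.minAreaRect(q[:,:2].astype(np.float32)); print("rack",cx,cy,wh,a)
bx=cv2.boxPoints(((cx,cy),wh,a)); print(bx.round(3).tolist())
# floor of bays
w=p[(p[:,2]>.004)&(p[:,2]<.035)]; print("z",np.percentile(w[:,2],[5,25,50,75,95]).round(4))
m2=np.zeros(d.shape,bool); m2[170:230,230:395]=True; j=world("top",d,m2); t=j[j[:,2]>.083]
for y in(.107,.0145,-.0755,-.16):
    s=t[abs(t[:,1]-y)<.035]; print((( s.max(0)+s.min(0))/2).round(4), s.mean(0).round(4), np.array(cv2.minEnclosingCircle(s[:,:2].astype(np.float32))[0]).round(4))
print("lamp z",d[130,20], world("top",d,np.eye(1)>2) if 0 else "")
E
python3 meas.py
```

```text
5199
rack 0.6541954874992371 -0.029435351490974426 (0.09870655834674835, 0.38111093640327454) 5.19455623626709
[[0.5879999995231628, 0.15600000321865082], [0.621999979019165, -0.2240000069141388], [0.7210000157356262, -0.2150000035762787], [0.6859999895095825, 0.16500000655651093]]
z [0.0047 0.007  0.0097 0.0183 0.0219]
[0.4423 0.1069 0.0878] [0.4423 0.1071 0.0873] [0.4429 0.1069]
[0.455  0.0148 0.0878] [0.4545 0.0144 0.0874] [0.4547 0.0143]
[ 0.4669 -0.0759  0.0894] [ 0.4666 -0.0756  0.0873] [ 0.4671 -0.0757]
[ 0.4724 -0.1596  0.0875] [ 0.4729 -0.1601  0.0874] [ 0.473  -0.1604]
lamp z 1.1650971
```

Call:
{"fn": "play_rows", "kwargs": {
  "steps": [
    [[0,0,0],[0,0,-6.62],-1],
    [[0,0,0],[0,0,-6.62],-1],
    [[0,0,0],[0,0,-6.62],-1],
    [[0,0,0],[0,0,-6.62],-1],
    [[0,0,0],[0,0,-6.62],-1]
  ]
}}

```text
time_s: 1.02
ee_pos: [0.2625, -0.5946, 0.2268]
eef_rot: [0.0, 0.878, 0.479, -0.0]
ft_force: [-0.2, -0.3, -0.2]
finger_gap: 1.002
grasp_force: 0.0
```

Call:
{"fn": "play_rows", "kwargs": {
  "steps": [
    [[0,0,0],[0,0,-6.62],-1],
    [[0,0,0],[0,0,-6.62],-1],
    [[0,0,0],[0,0,-6.62],-1],
    [[0,0,0],[0,0,-6.62],-1],
    [[0,0,0],[0,0,-6.62],-1]
  ]
}}

```text
time_s: 1.43
ee_pos: [0.2625, -0.5947, 0.2268]
eef_rot: [0.0, 0.705, 0.709, -0.0]
ft_force: [-0.5, -0.7, -0.4]
finger_gap: 0.996
grasp_force: 0.0
```

Call:
{"fn": "play_rows", "kwargs": {
  "steps": [
    [[0.029,0.014,0],[0,0,0],-1],
    [[0.029,0.014,0],[0,0,0],-1],
    [[0.029,0.014,0],[0,0,0],-1],
    [[0.029,0.014,0],[0,0,0],-1],
    [[0.029,0.014,0],[0,0,0],-1]
  ]
}}

```text
time_s: 1.85
ee_pos: [0.3329, -0.4483, 0.2269]
eef_rot: [0.0, 0.707, 0.707, -0.0]
ft_force: [-0.3, -0.7, -0.2]
finger_gap: 0.997
grasp_force: 0.0
```

Call:
{"fn": "play_rows", "kwargs": {
  "steps": [
    [[0.029,0.014,0],[0,0,0],-1],
    [[0.029,0.014,0],[0,0,0],-1],
    [[0.029,0.014,0],[0,0,0],-1],
    [[0.029,0.014,0],[0,0,0],-1],
    [[0.029,0.014,0],[0,0,0],-1]
  ]
}}

```text
time_s: 2.27
ee_pos: [0.4029, -0.3032, 0.227]
eef_rot: [0.0, 0.707, 0.707, -0.0]
ft_force: [0.7, -0.0, -0.6]
finger_gap: 1.001
grasp_force: 0.0
```

Call:
{"fn": "play_rows", "kwargs": {
  "steps": [
    [[0.029,0.014,0],[0,0,0],-1],
    [[0.029,0.014,0],[0,0,0],-1],
    [[0.029,0.014,0],[0,0,0],-1],
    [[0.029,0.014,0],[0,0,0],-1],
    [[0.029,0.014,0],[0,0,0],-1]
  ]
}}

```text
time_s: 2.68
ee_pos: [0.4729, -0.1582, 0.2271]
eef_rot: [0.001, 0.707, 0.707, -0.0]
ft_force: [0.8, 0.1, 0.2]
finger_gap: 1.001
grasp_force: 0.0
```

Call:
{"fn": "play_rows", "kwargs": {
  "steps": [
    [[-0.002,0,0.037],[0,0,0],-1],
    [[0,0,0.037],[0,0,0],-1],
    [[0,0,0.037],[0,0,0],-1],
    [[0,0,0.037],[0,0,0],-1],
    [[0,0,0.036],[0,0,0],-1]
  ]
}}

```text
time_s: 3.1
ee_pos: [0.4725, -0.1616, 0.0412]
eef_rot: [0.0, 0.707, 0.707, 0.0]
ft_force: [0.5, -0.2, 0.1]
finger_gap: 1.004
grasp_force: 0.0
```

Call:
{"fn": "play_rows", "kwargs": {
  "steps": [
    [[0,0,0],[0,0,0],1],
    [[0,0,0],[0,0,0],1],
    [[0,0,0],[0,0,0],1],
    [[0,0,0],[0,0,0],1],
    [[0,0,0],[0,0,0],1]
  ]
}}

```text
time_s: 3.52
ee_pos: [0.4743, -0.1624, 0.0451]
eef_rot: [0.002, 0.707, 0.707, 0.001]
ft_force: [0.0, -0.2, 1.0]
finger_gap: 0.688
grasp_force: 0.0
```

Call:
{"fn": "play_rows", "kwargs": {
  "steps": [
    [[0,0,0],[0,0,0],1],
    [[0,0,0],[0,0,0],1],
    [[0,0,0],[0,0,0],1],
    [[0,0,0],[0,0,0],1],
    [[0,0,0],[0,0,0],1]
  ]
}}

```text
time_s: 3.93
ee_pos: [0.4731, -0.1623, 0.0442]
eef_rot: [0.001, 0.707, 0.707, -0.0]
ft_force: [-2.0, 0.2, 9.7]
finger_gap: 0.563
grasp_force: 30.0
```

Call:
{"fn": "play_rows", "kwargs": {
  "steps": [
    [[0,0,-0.01],[0,0,0],1],
    [[0,0,-0.025],[0,0,0],1],
    [[0,0,-0.03],[0,0,0],1],
    [[0,0,-0.03],[0,0,0],1],
    [[0,0,-0.015],[0,0,0],1]
  ]
}}

```text
time_s: 4.35
ee_pos: [0.4737, -0.1614, 0.1563]
eef_rot: [0.002, 0.707, 0.708, 0.001]
ft_force: [0.3, -0.4, -1.8]
finger_gap: 0.558
grasp_force: 30.0
```

Call:
{"fn": "play_rows", "kwargs": {
  "steps": [
    [[0.01,0.006,0],[0,0,0],1],
    [[0.024,0.015,0],[0,0,0],1],
    [[0.03,0.019,0],[0,0,0],1],
    [[0.03,0.019,0],[0,0,0],1],
    [[0.03,0.019,0],[0,0,0],1]
  ]
}}

```text
time_s: 4.77
ee_pos: [0.5506, -0.0367, 0.1534]
eef_rot: [0.0, 0.707, 0.707, -0.0]
ft_force: [0.4, -0.1, -2.2]
finger_gap: 0.559
grasp_force: 30.0
```

Call:
{"fn": "play_rows", "kwargs": {
  "steps": [
    [[0.03,0.019,0],[0,0,0],1],
    [[0.03,0.019,0],[0,0,0],1],
    [[0.03,0.019,0],[0,0,0],1],
    [[0.03,0.019,0],[0,0,0],1],
    [[0.023,0.015,0],[0,0,0],1]
  ]
}}

```text
time_s: 5.18
ee_pos: [0.6418, 0.1089, 0.1533]
eef_rot: [-0.001, 0.706, 0.708, 0.001]
ft_force: [0.4, 0.6, -2.7]
finger_gap: 0.56
grasp_force: 30.0
```

Call:
{"fn": "play_rows", "kwargs": {
  "steps": [
    [[0,0,0],[0,0,0],1],
    [[0,0,0],[0,0,0],1]
  ]
}}

```text
time_s: 5.35
ee_pos: [0.6409, 0.1085, 0.153]
eef_rot: [-0.001, 0.706, 0.709, 0.0]
ft_force: [-0.3, -0.9, -2.4]
finger_gap: 0.562
grasp_force: 30.0
```

Call:
{"fn": "play_rows", "kwargs": {
  "steps": [
    [[-0.0035,0.001,0.025],[0,0,0],1],
    [[0,0,0.035],[0,0,0],1],
    [[0,0,0.03],[0,0,0],1],
    [[0,0,0.018],[0,0,0],1],
    [[0,0,0.007],[0,0,0],1]
  ]
}}

```text
time_s: 5.77
ee_pos: [0.639, 0.0987, 0.0342]
eef_rot: [-0.002, 0.708, 0.707, -0.003]
ft_force: [-14.3, -3.4, 29.7]
finger_gap: 0.559
grasp_force: 30.0
```

Call:
{"fn": "play_rows", "kwargs": {
  "steps": [
    [[0,0,0.002],[0,0,0],1],
    [[0,0,0.001],[0,0,0],1],
    [[0,0,0.001],[0,0,0],1],
    [[0,0,0],[0,0,0],1]
  ]
}}

```text
time_s: 6.1
ee_pos: [0.6432, 0.1019, 0.035]
eef_rot: [0.001, 0.707, 0.707, 0.001]
ft_force: [-0.1, -0.0, -1.7]
finger_gap: 0.558
grasp_force: 30.0
```

Call:
{"fn": "play_rows", "kwargs": {
  "steps": [
    [[0,0,0.001],[0,0,0],1],
    [[0,0,0],[0,0,0],1]
  ]
}}

```text
time_s: 6.27
ee_pos: [0.6433, 0.1021, 0.0342]
eef_rot: [0.001, 0.707, 0.707, 0.001]
ft_force: [-0.3, 0.4, 4.0]
finger_gap: 0.561
grasp_force: 30.0
```

```bash
python3 - <<'E'
from h import *
print(manip.sense()["ft_force"].round(1), manip.sense()["ee_pos"].round(4))
im,d=manip.get_image("side"); cv2.imwrite("pics/s1.png",cv2.resize(im[100:240,130:320,::-1],None,fx=4,fy=4))
E
```

```text
[-0.3  0.4  4. ] [0.6433 0.1021 0.0342]
```

View pics/s1.png

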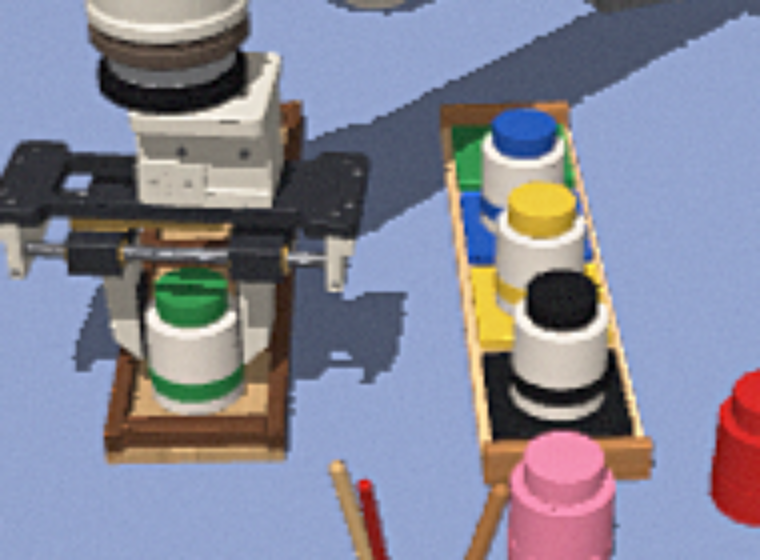

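The crop shows the green jar upright on the floor of the leftmost bay (195,340), with the other three still on their tiles. I'll release it and go for blue.

Call:
{"fn": "play_rows", "kwargs": {
  "steps": [
    [[0,0,0],[0,0,0],-1],
    [[0,0,0],[0,0,0],-1],
    [[0,0,0],[0,0,0],-1],
    [[0,0,0],[0,0,0],-1],
    [[0,0,0],[0,0,0],-1]
  ]
}}

```text
time_s: 6.73
ee_pos: [0.6421, 0.1021, 0.0325]
eef_rot: [-0.0, 0.707, 0.707, -0.0]
ft_force: [0.0, -0.1, -0.8]
finger_gap: 0.873
grasp_force: 0.0
```

Call:
{"fn": "play_rows", "kwargs": {
  "steps": [
    [[0,0,-0.01],[0,0,0],-1],
    [[0,0,-0.02],[0,0,0],-1],
    [[0,0,-0.03],[0,0,0],-1],
    [[0,0,-0.03],[0,0,0],-1],
    [[0,0,-0.03],[0,0,0],-1]
  ]
}}

```text
time_s: 7.15
ee_pos: [0.6419, 0.1023, 0.1545]
eef_rot: [-0.0, 0.707, 0.707, -0.0]
ft_force: [1.2, -0.0, -0.6]
finger_gap: 0.999
grasp_force: 0.0
```

Call:
{"fn": "play_rows", "kwargs": {
  "steps": [
    [[-0.02,-0.02,0],[0,0,0],-1],
    [[-0.02,-0.02,0],[0,0,0],-1],
    [[-0.02,-0.02,0],[0,0,0],-1],
    [[-0.02,-0.02,0],[0,0,0],-1],
    [[-0.02,-0.02,0],[0,0,0],-1]
  ]
}}

```text
time_s: 7.57
ee_pos: [0.5414, 0.0013, 0.1534]
eef_rot: [0.0, 0.707, 0.707, 0.0]
ft_force: [0.1, 0.6, 0.1]
finger_gap: 1.0
grasp_force: 0.0
```

Call:
{"fn": "play_rows", "kwargs": {
  "steps": [
    [[-0.02,-0.02,0],[0,0,0],-1],
    [[-0.02,-0.02,0],[0,0,0],-1],
    [[-0.02,-0.02,0],[0,0,0],-1],
    [[-0.018,-0.016,0],[0,0,0],-1],
    [[0,0,0],[0,0,0],-1]
  ]
}}

```text
time_s: 7.98
ee_pos: [0.4626, -0.0804, 0.1525]
eef_rot: [-0.0, 0.709, 0.705, -0.003]
ft_force: [-0.7, -1.1, -0.4]
finger_gap: 0.999
grasp_force: 0.0
```

Call:
{"fn": "play_rows", "kwargs": {
  "steps": [
    [[0,0,0],[0,0,0],-1],
    [[0,0,0],[0,0,0],-1]
  ]
}}

```text
time_s: 8.15
ee_pos: [0.4672, -0.0757, 0.1535]
eef_rot: [0.001, 0.707, 0.707, 0.001]
ft_force: [0.1, 0.1, 0.4]
finger_gap: 0.999
grasp_force: 0.0
```

Call:
{"fn": "play_rows", "kwargs": {
  "steps": [
    [[0,0,0.02],[0,0,0],-1],
    [[0,0,0.03],[0,0,0],-1],
    [[0,0,0.03],[0,0,0],-1],
    [[0,0,0.02],[0,0,0],-1],
    [[0,0,0.01],[0,0,0],-1]
  ]
}}

```text
time_s: 8.57
ee_pos: [0.4658, -0.0742, 0.0405]
eef_rot: [-0.002, 0.706, 0.708, -0.0]
ft_force: [-0.6, -0.1, 0.1]
finger_gap: 0.998
grasp_force: 0.0
```

Call:
{"fn": "play_rows", "kwargs": {
  "steps": [
    [[0,0,0],[0,0,0],1],
    [[0,0,0],[0,0,0],1],
    [[0,0,0],[0,0,0],1],
    [[0,0,0],[0,0,0],1],
    [[0,0,0],[0,0,0],1]
  ]
}}

```text
time_s: 8.98
ee_pos: [0.4674, -0.0762, 0.0439]
eef_rot: [0.001, 0.707, 0.707, 0.001]
ft_force: [1.0, 0.8, 0.2]
finger_gap: 0.689
grasp_force: 0.0
```

Call:
{"fn": "play_rows", "kwargs": {
  "steps": [
    [[0,0,0],[0,0,0],1],
    [[0,0,0],[0,0,0],1],
    [[0,0,0],[0,0,0],1],
    [[0,0,0],[0,0,0],1],
    [[0,0,0],[0,0,0],1]
  ]
}}

```text
time_s: 9.4
ee_pos: [0.4667, -0.0764, 0.0434]
eef_rot: [0.001, 0.707, 0.707, -0.0]
ft_force: [-2.0, 0.4, 6.9]
finger_gap: 0.56
grasp_force: 30.0
```

Call:
{"fn": "play_rows", "kwargs": {
  "steps": [
    [[0,0,-0.01],[0,0,0],1],
    [[0,0,-0.025],[0,0,0],1],
    [[0,0,-0.03],[0,0,0],1],
    [[0,0,-0.03],[0,0,0],1],
    [[0,0,-0.015],[0,0,0],1]
  ]
}}

```text
time_s: 9.82
ee_pos: [0.4674, -0.0756, 0.1558]
eef_rot: [0.001, 0.707, 0.708, 0.001]
ft_force: [0.8, -0.2, -2.2]
finger_gap: 0.56
grasp_force: 30.0
```

Call:
{"fn": "play_rows", "kwargs": {
  "steps": [
    [[0.005,0.01,0],[0,0,0],1],
    [[0.009,0.018,0],[0,0,0],1],
    [[0.011,0.022,0],[0,0,0],1],
    [[0.011,0.022,0],[0,0,0],1],
    [[0.011,0.022,0],[0,0,0],1]
  ]
}}

```text
time_s: 10.23
ee_pos: [0.5606, -0.0289, 0.153]
eef_rot: [-0.0, 0.707, 0.707, -0.0]
ft_force: [0.0, 0.2, -3.1]
finger_gap: 0.564
grasp_force: 30.0
```

Call:
{"fn": "play_rows", "kwargs": {
  "steps": [
    [[0.011,0.022,0],[0,0,0],1],
    [[0.011,0.022,0],[0,0,0],1],
    [[0.011,0.022,0],[0,0,0],1],
    [[0.0075,0.015,0],[0,0,0],1],
    [[0.0035,0.008,0],[0,0,0],1]
  ]
}}

```text
time_s: 10.65
ee_pos: [0.6504, 0.0171, 0.1528]
eef_rot: [-0.001, 0.706, 0.708, 0.001]
ft_force: [0.0, 0.6, -2.0]
finger_gap: 0.56
grasp_force: 30.0
```

Call:
{"fn": "play_rows", "kwargs": {
  "steps": [
    [[0,0,0.015],[0,0,0],1],
    [[0,0,0.025],[0,0,0],1],
    [[0,0,0.025],[0,0,0],1],
    [[0,0,0.02],[0,0,0],1],
    [[0,0,0.012],[0,0,0],1]
  ]
}}

```text
time_s: 11.07
ee_pos: [0.6456, 0.0133, 0.0519]
eef_rot: [-0.002, 0.707, 0.707, -0.003]
ft_force: [-0.3, 0.4, -2.9]
finger_gap: 0.56
grasp_force: 30.0
```

Call:
{"fn": "play_rows", "kwargs": {
  "steps": [
    [[0,0,0.006],[0,0,0],1],
    [[0,0,0.004],[0,0,0],1],
    [[0,0,0.003],[0,0,0],1],
    [[0,0,0.002],[0,0,0],1],
    [[0,0,0],[0,0,0],1]
  ]
}}

```text
time_s: 11.48
ee_pos: [0.6498, 0.0151, 0.0414]
eef_rot: [0.0, 0.707, 0.707, 0.0]
ft_force: [0.5, -0.3, -3.6]
finger_gap: 0.559
grasp_force: 30.0
```

Now about 8 mm above the floor of the bay.

Call:
{"fn": "play_rows", "kwargs": {
  "steps": [
    [[0,0,0.003],[0,0,0],1],
    [[0,0,0.002],[0,0,0],1],
    [[0,0,0.001],[0,0,0],1],
    [[0,0,0.001],[0,0,0],1],
    [[0,0,0],[0,0,0],1]
  ]
}}

```text
time_s: 11.9
ee_pos: [0.6492, 0.0151, 0.0336]
eef_rot: [-0.0, 0.707, 0.707, -0.0]
ft_force: [0.4, 0.2, -2.8]
finger_gap: 0.565
grasp_force: 30.0
```

Call:
{"fn": "play_rows", "kwargs": {
  "steps": [
    [[0,0,0.001],[0,0,0],1],
    [[0,0,0],[0,0,0],1]
  ]
}}

```text
time_s: 12.07
ee_pos: [0.6493, 0.0151, 0.0335]
eef_rot: [0.0, 0.707, 0.707, -0.0]
ft_force: [-2.8, -0.8, 3.6]
finger_gap: 0.561
grasp_force: 30.0
```

Call:
{"fn": "play_rows", "kwargs": {
  "steps": [
    [[0,0,0],[0,0,0],-1],
    [[0,0,0],[0,0,0],-1],
    [[0,0,0],[0,0,0],-1],
    [[0,0,0],[0,0,0],-1],
    [[0,0,0],[0,0,0],-1]
  ]
}}

```text
time_s: 12.48
ee_pos: [0.6495, 0.0151, 0.0327]
eef_rot: [0.0, 0.707, 0.707, 0.0]
ft_force: [-0.3, 0.3, 1.1]
finger_gap: 0.871
grasp_force: 0.0
```

Call:
{"fn": "play_rows", "kwargs": {
  "steps": [
    [[0,0,-0.01],[0,0,0],-1],
    [[0,0,-0.02],[0,0,0],-1],
    [[0,0,-0.03],[0,0,0],-1],
    [[0,0,-0.03],[0,0,0],-1],
    [[0,0,-0.03],[0,0,0],-1]
  ]
}}

```text
time_s: 12.9
ee_pos: [0.6491, 0.0154, 0.1545]
eef_rot: [-0.0, 0.707, 0.707, 0.0]
ft_force: [1.4, 0.5, 0.5]
finger_gap: 0.993
grasp_force: 0.0
```

Call:
{"fn": "play_rows", "kwargs": {
  "steps": [
    [[0,-0.015,0],[0,0,0],-1],
    [[0,-0.025,0],[0,0,0],-1],
    [[0,-0.025,0],[0,0,0],-1],
    [[0,-0.025,0],[0,0,0],-1],
    [[0,-0.025,0],[0,0,0],-1]
  ]
}}

```text
time_s: 13.32
ee_pos: [0.5333, 0.0152, 0.1534]
eef_rot: [0.0, 0.707, 0.707, 0.0]
ft_force: [-0.3, 0.5, 0.4]
finger_gap: 0.998
grasp_force: 0.0
```

Call:
{"fn": "play_rows", "kwargs": {
  "steps": [
    [[0,-0.025,0],[0,0,0],-1],
    [[0,-0.025,0],[0,0,0],-1],
    [[0,-0.02,0],[0,0,0],-1],
    [[0,-0.0095,0],[0,0,0],-1],
    [[0,0,0],[0,0,0],-1]
  ]
}}

```text
time_s: 13.73
ee_pos: [0.4532, 0.0146, 0.1531]
eef_rot: [0.001, 0.707, 0.707, -0.001]
ft_force: [0.3, 0.1, -0.3]
finger_gap: 1.003
grasp_force: 0.0
```

Call:
{"fn": "play_rows", "kwargs": {
  "steps": [
    [[0,0,0],[0,0,0],-1],
    [[0,0,0],[0,0,0],-1]
  ]
}}

```text
time_s: 13.9
ee_pos: [0.4567, 0.015, 0.1534]
eef_rot: [0.001, 0.707, 0.707, 0.001]
ft_force: [0.2, 0.3, 0.5]
finger_gap: 1.001
grasp_force: 0.0
```

```bash
python3 - <<'E'
from h import *
im,d=manip.get_image("side"); cv2.imwrite("pics/s2.png",cv2.resize(im[100:240,130:320,::-1],None,fx=4,fy=4))
E
```

```text
(no output)
```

View pics/s2.png

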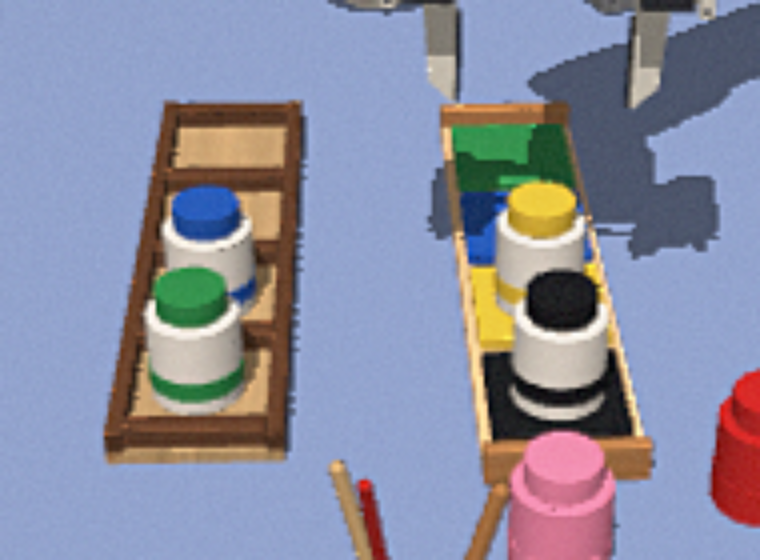

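Green (195,340) and blue (208,250) stand in the two left bays. Next is yellow.

Call:
{"fn": "play_rows", "kwargs": {
  "steps": [
    [[0,-0.002,0.02],[0,0,0],-1],
    [[0,0,0.03],[0,0,0],-1],
    [[0,0,0.03],[0,0,0],-1],
    [[0,0,0.02],[0,0,0],-1],
    [[0,0,0.01],[0,0,0],-1]
  ]
}}

```text
time_s: 14.37
ee_pos: [0.4521, 0.0153, 0.0401]
eef_rot: [-0.002, 0.707, 0.707, -0.001]
ft_force: [-0.2, 0.5, 0.9]
finger_gap: 1.001
grasp_force: 0.0
```

Call:
{"fn": "play_rows", "kwargs": {
  "steps": [
    [[0,0,0],[0,0,0],1],
    [[0,0,0],[0,0,0],1],
    [[0,0,0],[0,0,0],1],
    [[0,0,0],[0,0,0],1],
    [[0,0,0],[0,0,0],1]
  ]
}}

```text
time_s: 14.78
ee_pos: [0.4539, 0.0148, 0.0439]
eef_rot: [0.001, 0.707, 0.707, 0.001]
ft_force: [-0.5, 0.2, -0.3]
finger_gap: 0.689
grasp_force: 0.0
```

Call:
{"fn": "play_rows", "kwargs": {
  "steps": [
    [[0,0,0],[0,0,0],1],
    [[0,0,0],[0,0,0],1],
    [[0,0,0],[0,0,0],1],
    [[0,0,0],[0,0,0],1],
    [[0,0,0],[0,0,0],1]
  ]
}}

```text
time_s: 15.2
ee_pos: [0.4536, 0.0147, 0.0434]
eef_rot: [0.001, 0.707, 0.707, 0.0]
ft_force: [0.1, -0.5, 6.0]
finger_gap: 0.561
grasp_force: 30.0
```

Call:
{"fn": "play_rows", "kwargs": {
  "steps": [
    [[0,0,-0.01],[0,0,0],1],
    [[0,0,-0.025],[0,0,0],1],
    [[0,0,-0.03],[0,0,0],1],
    [[0,0,-0.03],[0,0,0],1],
    [[0,0,-0.015],[0,0,0],1]
  ]
}}

```text
time_s: 15.62
ee_pos: [0.4534, 0.0156, 0.1556]
eef_rot: [0.001, 0.707, 0.708, 0.001]
ft_force: [0.6, -0.3, -1.9]
finger_gap: 0.561
grasp_force: 30.0
```

Call:
{"fn": "play_rows", "kwargs": {
  "steps": [
    [[-0.0044,0.01,0],[0,0,0],1],
    [[-0.0087,0.02,0],[0,0,0],1],
    [[-0.0105,0.024,0],[0,0,0],1],
    [[-0.0105,0.024,0],[0,0,0],1],
    [[-0.0105,0.024,0],[0,0,0],1]
  ]
}}

```text
time_s: 16.03
ee_pos: [0.5552, -0.0311, 0.1513]
eef_rot: [-0.001, 0.707, 0.707, -0.001]
ft_force: [0.4, 1.0, -1.8]
finger_gap: 0.557
grasp_force: 30.0
```

Call:
{"fn": "play_rows", "kwargs": {
  "steps": [
    [[-0.0105,0.024,0],[0,0,0],1],
    [[-0.0105,0.024,0],[0,0,0],1],
    [[-0.0105,0.024,0],[0,0,0],1],
    [[-0.008,0.018,0],[0,0,0],1],
    [[-0.005,0.0125,0],[0,0,0],1]
  ]
}}

```text
time_s: 16.45
ee_pos: [0.6583, -0.0765, 0.1502]
eef_rot: [-0.001, 0.708, 0.706, -0.001]
ft_force: [-0.8, -0.5, -2.9]
finger_gap: 0.562
grasp_force: 30.0
```

Call:
{"fn": "play_rows", "kwargs": {
  "steps": [
    [[0,0,0.015],[0,0,0],1],
    [[0,0,0.025],[0,0,0],1],
    [[0,0,0.025],[0,0,0],1],
    [[0,0,0.02],[0,0,0],1],
    [[0,0,0.012],[0,0,0],1]
  ]
}}

```text
time_s: 16.87
ee_pos: [0.6532, -0.0738, 0.0504]
eef_rot: [-0.003, 0.707, 0.708, -0.002]
ft_force: [-0.7, -0.2, -3.2]
finger_gap: 0.561
grasp_force: 30.0
```

Call:
{"fn": "play_rows", "kwargs": {
  "steps": [
    [[0,0,0.006],[0,0,0],1],
    [[0,0,0.004],[0,0,0],1],
    [[0,0,0.003],[0,0,0],1],
    [[0,0,0.002],[0,0,0],1],
    [[0,0,0],[0,0,0],1]
  ]
}}

```text
time_s: 17.28
ee_pos: [0.6579, -0.0741, 0.0414]
eef_rot: [0.0, 0.707, 0.707, 0.0]
ft_force: [0.1, -0.2, -2.8]
finger_gap: 0.563
grasp_force: 30.0
```

Call:
{"fn": "play_rows", "kwargs": {
  "steps": [
    [[0,0,0.003],[0,0,0],1],
    [[0,0,0.002],[0,0,0],1],
    [[0,0,0.001],[0,0,0],1],
    [[0,0,0.001],[0,0,0],1],
    [[0,0,0],[0,0,0],1]
  ]
}}

```text
time_s: 17.7
ee_pos: [0.6573, -0.0741, 0.0337]
eef_rot: [0.0, 0.707, 0.707, 0.0]
ft_force: [0.2, -0.8, -1.9]
finger_gap: 0.563
grasp_force: 30.0
```

Call:
{"fn": "play_rows", "kwargs": {
  "steps": [
    [[0,0,0.001],[0,0,0],1],
    [[0,0,0],[0,0,0],1]
  ]
}}

```text
time_s: 17.87
ee_pos: [0.6574, -0.0741, 0.0336]
eef_rot: [0.0, 0.707, 0.707, -0.0]
ft_force: [-2.9, 0.3, 4.3]
finger_gap: 0.56
grasp_force: 30.0
```

Contact with the floor. Releasing, then on to black.

Call:
{"fn": "play_rows", "kwargs": {
  "steps": [
    [[0,0,0],[0,0,0],-1],
    [[0,0,0],[0,0,0],-1],
    [[0,0,0],[0,0,0],-1],
    [[0,0,0],[0,0,0],-1],
    [[0,0,0],[0,0,0],-1]
  ]
}}

```text
time_s: 18.28
ee_pos: [0.6575, -0.074, 0.0327]
eef_rot: [0.0, 0.707, 0.707, 0.0]
ft_force: [0.1, -0.7, 0.1]
finger_gap: 0.873
grasp_force: 0.0
```

Call:
{"fn": "play_rows", "kwargs": {
  "steps": [
    [[0,0,-0.01],[0,0,0],-1],
    [[0,0,-0.02],[0,0,0],-1],
    [[0,0,-0.03],[0,0,0],-1],
    [[0,0,-0.03],[0,0,0],-1],
    [[0,0,-0.03],[0,0,0],-1]
  ]
}}

```text
time_s: 18.7
ee_pos: [0.6572, -0.0737, 0.1545]
eef_rot: [-0.0, 0.707, 0.707, 0.0]
ft_force: [0.7, 0.4, -0.3]
finger_gap: 0.998
grasp_force: 0.0
```

Call:
{"fn": "play_rows", "kwargs": {
  "steps": [
    [[0.01,-0.012,0],[0,0,0],-1],
    [[0.02,-0.024,0],[0,0,0],-1],
    [[0.02,-0.024,0],[0,0,0],-1],
    [[0.02,-0.024,0],[0,0,0],-1],
    [[0.02,-0.024,0],[0,0,0],-1]
  ]
}}

```text
time_s: 19.12
ee_pos: [0.5483, 0.0168, 0.1535]
eef_rot: [0.0, 0.707, 0.707, 0.0]
ft_force: [0.6, 0.7, 0.0]
finger_gap: 1.001
grasp_force: 0.0
```

Call:
{"fn": "play_rows", "kwargs": {
  "steps": [
    [[0.02,-0.024,0],[0,0,0],-1],
    [[0.02,-0.024,0],[0,0,0],-1],
    [[0.02,-0.024,0],[0,0,0],-1],
    [[0.02,-0.024,0],[0,0,0],-1],
    [[0.011,-0.011,0],[0,0,0],-1]
  ]
}}

```text
time_s: 19.53
ee_pos: [0.4392, 0.1091, 0.1532]
eef_rot: [0.0, 0.706, 0.709, -0.001]
ft_force: [-1.2, -0.6, 0.2]
finger_gap: 0.999
grasp_force: 0.0
```

Call:
{"fn": "play_rows", "kwargs": {
  "steps": [
    [[0,0,0],[0,0,0],-1],
    [[0,0,0],[0,0,0],-1],
    [[0,0,0],[0,0,0],-1]
  ]
}}

```text
time_s: 19.78
ee_pos: [0.4437, 0.1061, 0.1532]
eef_rot: [0.001, 0.707, 0.707, 0.0]
ft_force: [0.9, -0.2, 0.5]
finger_gap: 1.001
grasp_force: 0.0
```

Call:
{"fn": "play_rows", "kwargs": {
  "steps": [
    [[0.001,-0.001,0.02],[0,0,0],-1],
    [[0,0,0.03],[0,0,0],-1],
    [[0,0,0.03],[0,0,0],-1],
    [[0,0,0.02],[0,0,0],-1],
    [[0,0,0.01],[0,0,0],-1]
  ]
}}

```text
time_s: 20.2
ee_pos: [0.4408, 0.1063, 0.0401]
eef_rot: [-0.001, 0.708, 0.706, -0.001]
ft_force: [-0.6, -0.5, 0.5]
finger_gap: 1.002
grasp_force: 0.0
```

Call:
{"fn": "play_rows", "kwargs": {
  "steps": [
    [[0,0,0],[0,0,0],1],
    [[0,0,0],[0,0,0],1],
    [[0,0,0],[0,0,0],1],
    [[0,0,0],[0,0,0],1],
    [[0,0,0],[0,0,0],1]
  ]
}}

```text
time_s: 20.62
ee_pos: [0.4424, 0.1079, 0.0438]
eef_rot: [0.001, 0.707, 0.707, 0.001]
ft_force: [0.5, -0.2, 0.3]
finger_gap: 0.69
grasp_force: 0.0
```

Call:
{"fn": "play_rows", "kwargs": {
  "steps": [
    [[0,0,0],[0,0,0],1],
    [[0,0,0],[0,0,0],1],
    [[0,0,0],[0,0,0],1],
    [[0,0,0],[0,0,0],1],
    [[0,0,0],[0,0,0],1]
  ]
}}

```text
time_s: 21.03
ee_pos: [0.4419, 0.1078, 0.0434]
eef_rot: [0.001, 0.707, 0.707, 0.0]
ft_force: [-0.4, -1.5, 7.0]
finger_gap: 0.56
grasp_force: 30.0
```

Call:
{"fn": "play_rows", "kwargs": {
  "steps": [
    [[0,0,-0.01],[0,0,0],1],
    [[0,0,-0.025],[0,0,0],1],
    [[0,0,-0.03],[0,0,0],1],
    [[0,0,-0.03],[0,0,0],1],
    [[0,0,-0.015],[0,0,0],1]
  ]
}}

```text
time_s: 21.45
ee_pos: [0.442, 0.1088, 0.1557]
eef_rot: [0.001, 0.707, 0.708, 0.001]
ft_force: [-0.1, 0.3, -1.0]
finger_gap: 0.564
grasp_force: 30.0
```

Call:
{"fn": "play_rows", "kwargs": {
  "steps": [
    [[-0.011,0.009,0],[0,0,0],1],
    [[-0.02,0.0165,0],[0,0,0],1],
    [[-0.02,0.0165,0],[0,0,0],1],
    [[-0.02,0.0165,0],[0,0,0],1],
    [[-0.02,0.0165,0],[0,0,0],1]
  ]
}}

```text
time_s: 21.87
ee_pos: [0.5164, 0.0147, 0.1518]
eef_rot: [-0.0, 0.707, 0.707, -0.001]
ft_force: [0.6, 0.8, -0.8]
finger_gap: 0.559
grasp_force: 30.0
```

Call:
{"fn": "play_rows", "kwargs": {
  "steps": [
    [[-0.02,0.0165,0],[0,0,0],1],
    [[-0.02,0.0165,0],[0,0,0],1],
    [[-0.02,0.0165,0],[0,0,0],1],
    [[-0.02,0.0165,0],[0,0,0],1],
    [[-0.02,0.0165,0],[0,0,0],1]
  ]
}}

```text
time_s: 22.28
ee_pos: [0.5985, -0.0854, 0.1511]
eef_rot: [-0.001, 0.707, 0.707, -0.001]
ft_force: [-0.6, -0.1, -2.1]
finger_gap: 0.559
grasp_force: 30.0
```

Call:
{"fn": "play_rows", "kwargs": {
  "steps": [
    [[-0.02,0.0165,0],[0,0,0],1],
    [[-0.02,0.0165,0],[0,0,0],1],
    [[-0.02,0.0165,0],[0,0,0],1],
    [[-0.013,0.011,0],[0,0,0],1],
    [[-0.007,0.006,0],[0,0,0],1]
  ]
}}

```text
time_s: 22.7
ee_pos: [0.6653, -0.1673, 0.1505]
eef_rot: [-0.0, 0.708, 0.706, -0.001]
ft_force: [-0.1, 0.2, -2.4]
finger_gap: 0.561
grasp_force: 30.0
```

Call:
{"fn": "play_rows", "kwargs": {
  "steps": [
    [[0,0,0],[0,0,0],1],
    [[0,0,0],[0,0,0],1],
    [[0,0,0],[0,0,0],1]
  ]
}}

```text
time_s: 22.95
ee_pos: [0.6644, -0.1612, 0.1522]
eef_rot: [-0.001, 0.706, 0.708, -0.0]
ft_force: [-0.0, 0.1, -2.6]
finger_gap: 0.563
grasp_force: 30.0
```

Call:
{"fn": "play_rows", "kwargs": {
  "steps": [
    [[-0.001,0.001,0.015],[0,0,0],1],
    [[0,0,0.025],[0,0,0],1],
    [[0,0,0.025],[0,0,0],1],
    [[0,0,0.02],[0,0,0],1],
    [[0,0,0.012],[0,0,0],1]
  ]
}}

```text
time_s: 23.37
ee_pos: [0.6639, -0.1629, 0.0522]
eef_rot: [-0.002, 0.706, 0.708, -0.001]
ft_force: [-0.6, -0.1, -2.2]
finger_gap: 0.561
grasp_force: 30.0
```

Call:
{"fn": "play_rows", "kwargs": {
  "steps": [
    [[0,0,0.006],[0,0,0],1],
    [[0,0,0.004],[0,0,0],1],
    [[0,0,0.003],[0,0,0],1],
    [[0,0,0.002],[0,0,0],1],
    [[0,0,0],[0,0,0],1]
  ]
}}

```text
time_s: 23.78
ee_pos: [0.667, -0.1641, 0.0414]
eef_rot: [0.001, 0.707, 0.707, 0.0]
ft_force: [-0.3, 0.5, -2.6]
finger_gap: 0.563
grasp_force: 30.0
```

Call:
{"fn": "play_rows", "kwargs": {
  "steps": [
    [[0,0,0.003],[0,0,0],1],
    [[0,0,0.002],[0,0,0],1],
    [[0,0,0.001],[0,0,0],1],
    [[0,0,0.001],[0,0,0],1],
    [[0,0,0],[0,0,0],1]
  ]
}}

```text
time_s: 24.2
ee_pos: [0.6664, -0.1641, 0.0336]
eef_rot: [0.0, 0.707, 0.707, -0.0]
ft_force: [0.2, -1.3, -2.1]
finger_gap: 0.562
grasp_force: 30.0
```

Call:
{"fn": "play_rows", "kwargs": {
  "steps": [
    [[0,0,0.001],[0,0,0],1],
    [[0,0,0],[0,0,0],1]
  ]
}}

```text
time_s: 24.37
ee_pos: [0.6665, -0.1641, 0.0335]
eef_rot: [0.0, 0.707, 0.707, -0.0]
ft_force: [-2.1, 0.8, 3.5]
finger_gap: 0.558
grasp_force: 30.0
```

Contact again. Releasing, backing off to the robot's right, and checking.

Call:
{"fn": "play_rows", "kwargs": {
  "steps": [
    [[0,0,0],[0,0,0],-1],
    [[0,0,0],[0,0,0],-1],
    [[0,0,0],[0,0,0],-1],
    [[0,0,0],[0,0,0],-1],
    [[0,0,0],[0,0,0],-1]
  ]
}}

```text
time_s: 24.78
ee_pos: [0.6665, -0.164, 0.0327]
eef_rot: [0.0, 0.707, 0.707, 0.0]
ft_force: [0.1, 1.0, -0.2]
finger_gap: 0.87
grasp_force: 0.0
```

Call:
{"fn": "play_rows", "kwargs": {
  "steps": [
    [[0,0,-0.01],[0,0,0],-1],
    [[0,0,-0.02],[0,0,0],-1],
    [[0,0,-0.03],[0,0,0],-1],
    [[0,0,-0.03],[0,0,0],-1],
    [[0,0,-0.03],[0,0,0],-1]
  ]
}}

```text
time_s: 25.2
ee_pos: [0.6663, -0.1637, 0.1546]
eef_rot: [-0.0, 0.707, 0.707, 0.0]
ft_force: [0.9, -0.9, 0.2]
finger_gap: 1.001
grasp_force: 0.0
```

Call:
{"fn": "play_rows", "kwargs": {
  "steps": [
    [[-0.02,-0.02,-0.01],[0,0,0],-1],
    [[-0.025,-0.02,-0.01],[0,0,0],-1],
    [[-0.025,-0.02,-0.01],[0,0,0],-1],
    [[-0.025,-0.02,0],[0,0,0],-1],
    [[-0.02,-0.01,0],[0,0,0],-1]
  ]
}}

```text
time_s: 25.62
ee_pos: [0.5745, -0.2819, 0.1844]
eef_rot: [0.001, 0.708, 0.707, -0.001]
ft_force: [-1.2, -0.6, 0.2]
finger_gap: 1.0
grasp_force: 0.0
```

Call:
{"fn": "play_rows", "kwargs": {
  "steps": [
    [[-0.025,-0.01,0],[0,0,0],-1],
    [[-0.025,-0.01,0],[0,0,0],-1],
    [[-0.02,0,0],[0,0,0],-1],
    [[0,0,0],[0,0,0],-1],
    [[0,0,0],[0,0,0],-1]
  ]
}}

```text
time_s: 26.03
ee_pos: [0.5559, -0.3508, 0.1832]
eef_rot: [0.0, 0.708, 0.706, -0.0]
ft_force: [-0.1, 0.2, -0.0]
finger_gap: 1.001
grasp_force: 0.0
```

```bash
python3 - <<'E'
from h import *
im,d=manip.get_image("top"); a=im[60:260,100:400]; cv2.imwrite("pics/t3.png",cv2.resize(a[:,:,::-1],None,fx=2,fy=2))
im,e=manip.get_image("side"); cv2.imwrite("pics/s3.png",cv2.resize(im[90:330,120:360,::-1],None,fx=2.4,fy=2.4))
m=np.zeros(d.shape,bool); m[80:165,225:400]=True; p=world("top",d,m); t=p[(p[:,2]>.07)&(p[:,2]<.09)]
for y in(.102,.015,-.074,-.164):
    s=t[abs(t[:,1]-y)<.035]; print(len(s), s.mean(0).round(4) if len(s) else "")
r=manip.trace("brush_mug","top")
print(r[0]["box"].round(0) if r else r)
E
```

```text
197 [0.6434 0.1032 0.0771]
205 [0.6491 0.0159 0.0773]
205 [ 0.6569 -0.0735  0.0774]
207 [ 0.6658 -0.163   0.0772]Traceback (most recent call last):
  File "<stdin>", line 8, in <module>
AttributeError: 'list' object has no attribute 'round'. Did you mean: 'count'?
```

View pics/t3.png

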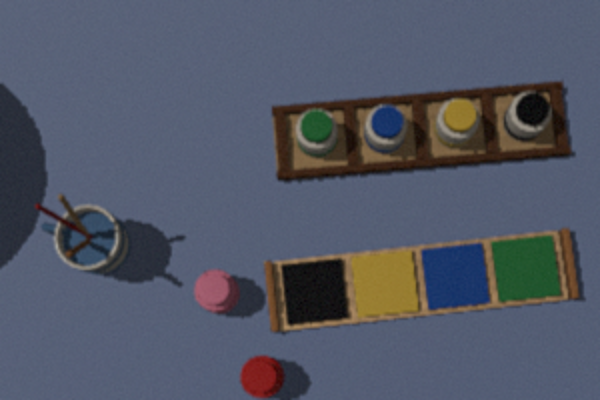

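View pics/s3.png

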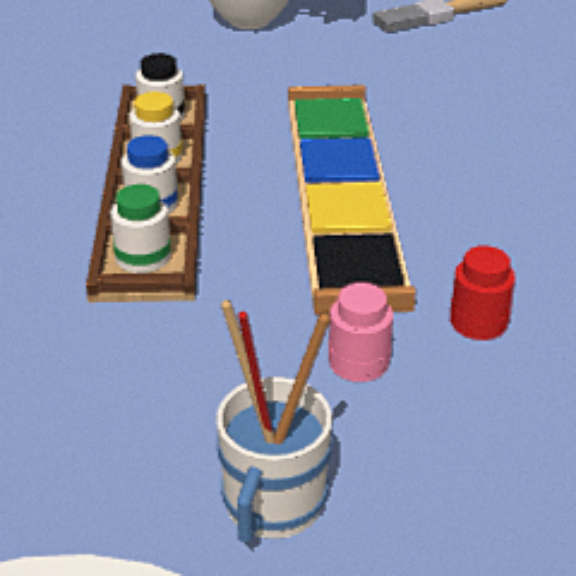

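Both views show the paint rack holding green, blue, yellow and black from left to right, at (318,130), (386,125), (458,120) and (530,115) in the top crop. All four jars are upright with their tops at 77 mm, so they are on the bay floors. The mug and the look-alikes haven't moved, so I'm handing in.

```bash
python3 -c "
from workcell import manip
print(manip.hand_in())"
```

```text
the job is handed in; nothing more can be done
None
```

All four jars are upright on the floors of the paint rack's bays in reverse order (green, blue, yellow, black from left to right), the brush mug and look-alikes were left alone, and the job was handed in at about 26 s.

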